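# Bring a board carrier to the inspection microscope

## Robot

A 7-joint arm with a two-finger parallel gripper is mounted at the origin on the work surface. World frame = base frame: x ahead of the robot, y to its left, z up, the work surface at z = 0. Lengths are in m, angles in rad, forces in N, time in s.
With the tool pointing down it reaches from about 0.4 to 0.85 m from the base axis. Payload 4.5 kg.
Tool frame: the origin (TCP) lies midway between the tips of the shut fingers; the grasp point (between the pads) lies 19 mm behind it; z points along the fingers, y is the line along which they close (so a half turn about z gives the same grasp; the last joint's range is limited). The gripper opens to 88 mm and grips with 3 to 60 N. Pads are 18 mm wide; open, the fingers measure 123 mm over their backs; the gripper's body (75 mm by 187 mm) begins 45 mm behind the grasp point.
Start: joints at [1.362, 0.689, -0.195, 1.565, 0.157, 0.902, -0.215], TCP at [0.15, -0.607, 0.239] pointing down, gripper open.
Joint ranges: [-3.01, 3.01], [-0.46, 2.08], [-1.47, 1.51], [0.13, 2.56], [-1, 4.14], [0.04, 2.09], [-2.66, 2.66]. Speed limits (rad/s): [2.57, 2.57, 3.14, 3.14, 3.14, 3.14, 3.14].

## Interface

Orientations are given as a unit quaternion [x, y, z, w].
In Python, from plant import r gives the robot as it stands.
- The arm moves only by the tool move_arm, never from a script. Its argument "targets" is a list that holds one entry, the list of rows, each a list of 7 numbers: the opening, from 0 (shut) to 1 (fully open), then the shift along the tool's x, y, z in mm, then the turn, a rotation vector about the tool's x, y, z in degrees. In form: [[[claw, dx, dy, dz, ax, ay, az], ...]]. A call has 1 to 10 rows; each row is the pose to reach, as a shift and turn from the pose commanded when the call began, along the tool's axes at that moment; what a row does not reach only later rows make up. A row lasts 1/8 s, in which the tool goes at most 62.5 mm and 10.7 degrees, less where a joint would pass 70% of its speed; a pose out of reach is approached as far as the arm can. A call with a gripper value outside its range is refused whole. The fingers move at their own pace and stop on an object; "newtons" is the grip in N (left out, the last holds). Time passes only in rows, so rows that repeat a pose let the fingers close. It gives the time, the measured TCP pose, the force, the opening and the grip force at its end, in the units of the state.
- r.get_state(): the state, without advancing time (a new reading comes with each control period).
- r.snapshot(name): name is "scene" or "top" or "wrist"; returns the picture (384x512x3 uint8, red, green, blue); there is no depth.
- r.camera_info(name): a dict with "fx", "fy", "cx", "cy" (pixels), "k1" (the pictures are not rectified: a ray, as slopes to the right and down, at radius r is drawn at 1 + k1 r^2 times it, then the intrinsics apply), "R" (3x3) and "t" (3): a world point X has camera coordinates R X + t. Camera axes: x right, y down, z forward; pixel columns grow to the right and rows downward; lengths in m; the calibration is good to about 2 mm. A picture is of the moment at which its call begins: read the wrist's pose just before it. camera_info takes no time and is no camera call; for the wrist camera it gives the pose at the moment of the call.
- r.finish_job(): hands the job in; it is judged then, once.
The state is a dict: "clock": time; "q": joint angles; "qd": joint speeds; "joint_torque": joint torques, N m; "tool_pos": TCP position; "eef_rot": TCP orientation; "contact_force": force on the tool from outside, world axes, zero at the start; "moment": the same for the moment, N m; "opening": opening from 0.0 (shut) to 1.0 (fully open); "finger_force": force on a finger pad.
Only numpy, scipy, OpenCV 4.12 (cv2) and the standard library are available. Lean on these libraries where they do the work, as an engineer would, in place of code of your own. Each camera call takes 0.05 s, during which the arm holds its last target. There are 200 camera calls.

## Task

Set the black scale sleeve on the board carrier to 4, and take the carrier out of the blue tray, setting it down and letting go of it on the open bench between the tray and the yellow frame, well short of the frame. Then slide it along the bench, circuit-board end first, under the microscope until it lies squarely inside the yellow frame; never lift it in at the microscope. Do not bump the microscope or shift the other things on the bench.

Things in the scene. Friction and masses are not known exactly. Their poses are not given: they have to be found in the camera images.
- carrier: Loose aluminium board carrier, a block 180 (x) x 60 (y) x 30 (z) mm, about 0.55 kg; starts in the tray. Origin: centre of its underside; x towards its circuit-board end, z up. Green board on top from x = -15 to +85 mm (chips up to 36 mm high). The sleeve stands on top at x = -50 mm, from 30.5 to 56.5 mm above the underside. Can be gripped across its 60 mm width at mid-length.
- sleeve (a joint): Scale sleeve: stiff black round collar, 38 mm diameter, 26 mm high, upright axis; stays where left. Value 0 to 3.14 rad, growing clockwise from above. Its white line points at black marks 0 to 6 on the carrier, 30 deg (0.5236 rad) apart: 0 on the carrier's +y side, 3 straight to the circuit board, 6 on the -y side (0, 3, 6 longer). Number 4 is 2.094 rad.
- sleeve_top (a point): Centre of the sleeve's top face, 56.5 mm above the carrier's underside; turns with the sleeve.
- tray: Fixed blue open storage tray, 260 (x) x 160 (y) x 28 mm high outside, walls and floor 4 mm thick. Origin: centre of its underside.
- bay (a point): Centre of the yellow frame (black inside) marked flat on the bench under the microscope, at bench height. Inside it measures 200 (x) x 80 (y) mm, lines 5 mm wide: the carrier fits with 10 mm to spare all round. x is the direction in which the carrier is slid in (board end leading), z up. The entry side is -x, the end towards the tray: open bench.
- lens (a point): Underside of the lens, 115 mm above the bench, 35 mm in +x of the frame's centre. Above it a white upright tube, 46 mm diameter, rises to 225 mm; an arm at 185 mm height joins it to a post at y = -135 mm (bay axes) on a grey foot 24 mm high covering x -50 to +120, y -92 to -178 mm (bay axes). No room for a gripper above the carrier's middle once it is in the frame.
- microscope: The whole fixed microscope with the yellow frame; origin and axes as bay.
- meter: Bystander: yellow hand-held multimeter lying flat, 90 x 185 x 40 mm; origin at the centre of its underside.
- reel: Bystander: orange reel standing on its end, 60 mm in diameter, 50 mm high; origin at the centre of its underside.
- screwdriver: Bystander: red-handled screwdriver, about 200 mm long, lying on the bench.
- mug: Bystander: blue mug, 80 mm in diameter, 95 mm high; origin at the centre of its underside.
- bottle: Bystander: white bottle with red cap, 60 mm in diameter, 150 mm high; origin at the centre of its underside.
- parts_box: Bystander: grey divided parts box, 100 x 140 x 50 mm; origin at the centre of its underside.

How it is judged:
By the outcome, as a careful person would: the job done as asked, in the order asked, and still so for the second after the job is handed in, with the robot touching nothing.
It also fails if it takes over 72 s, if anything falls off the work surface, if the arm or the gripper's body presses on something with over 40 N, if the wrist force passes 120 N, or if a joint passes its speed limit or range.

## Working session

There is one attempt and no reset: what is moved stays moved. The work goes in short steps, Python scripts to look and compute and a tool call to move; the robot and the scene stay as the last step left them, time stands still between calls to the robot, and variables do not carry over. Pictures are saved under pics/ and viewed, at most 10 in all, crops included, and the job is handed in when it is done.

Besides the shell and the picture viewer there is one more tool, called as a command line: name --argument value ..., lists and objects as JSON in quotes. move_arm: Moves the arm, as the interface text tells. Its arguments: {"type":"object","properties":{"targets":{"type":"array","items":{"type":"array","items":{"type":"array","items":{"type":"number"}}}},"newtons":{"type":"number"}},"required":["targets"]}

```bash
mkdir -p pics
python3 - <<'E'
from plant import r
import cv2
for n in("scene","top"):
    im=r.snapshot(n); cv2.imwrite(f"pics/{n}0.png",im[:,:,::-1]); 
    c=r.camera_info(n); print(n,c)
s=r.get_state();print(s['clock'],s['tool_pos'],s['eef_rot'],s['opening'])
a=cv2.imread("pics/top0.png");cv2.imwrite("pics/top0b.png",cv2.resize(a,(800,600),interpolation=cv2.INTER_CUBIC))
E
```

```text
scene {'fx': 418.96538165139094, 'fy': 418.96538165139094, 'cx': 259.1909135450286, 'cy': 194.23343135065858, 'k1': 0.009463087450638275, 'R': array([[-0.85015541,  0.52648375, -0.00711632],
       [ 0.44062496,  0.70398346, -0.55700712],
       [-0.28824543, -0.47667825, -0.83047723]]), 't': array([ 0.45307016, -0.24205821,  1.50858137])}
top {'fx': 472.1478614996911, 'fy': 472.1478614996911, 'cx': 242.31651617585035, 'cy': 193.14057349144898, 'k1': -0.16897086648834697, 'R': array([[-0.02700003, -0.99930437,  0.02572497],
       [-0.9930127 ,  0.0238549 , -0.11557129],
       [ 0.11487723, -0.02866565, -0.99296601]]), 't': array([0.05493945, 0.57827877, 1.36365632])}
0.1 [ 0.1500871  -0.60612577  0.23799724] [ 9.92635370e-01  1.21137644e-01 -1.65177695e-04 -8.16014979e-04] 0.9975522548492157
```

View pics/top0b.png

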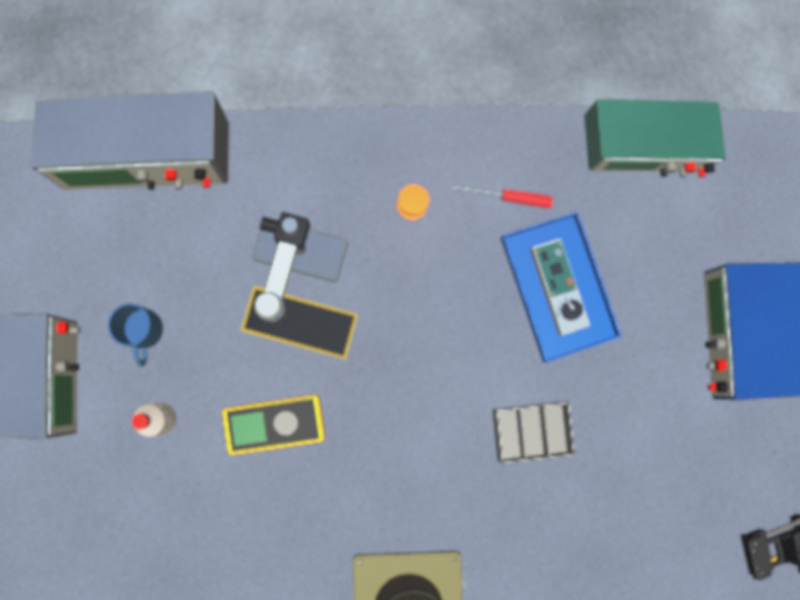

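View pics/scene0.png

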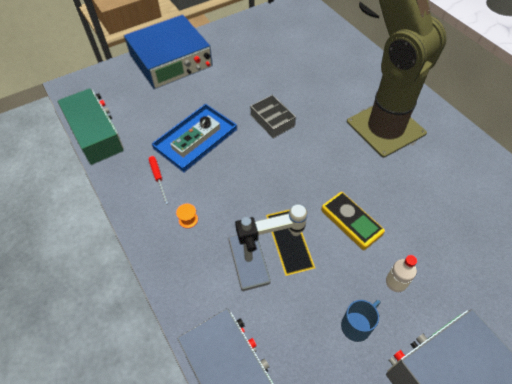

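The top view shows the tray at right (~560,287 in the 800x600 view), with the board end of the carrier pointing up and left. The yellow frame is at left (~300,322), with its entry end on the right. Next I'll enlarge both for corner readings.

Run:
```python
import cv2,numpy as np
a=cv2.imread("pics/top0.png")
A=cv2.resize(a[130:235,315:400],None,fx=5.6,fy=5.6,interpolation=cv2.INTER_CUBIC) # 476x588
cv2.imwrite("pics/cA.png",A)
B=cv2.resize(a[176:236,148:236],None,fx=8,fy=8,interpolation=cv2.INTER_CUBIC)
cv2.imwrite("pics/cB.png",B)
```

```text
(no output)
```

View pics/cA.png

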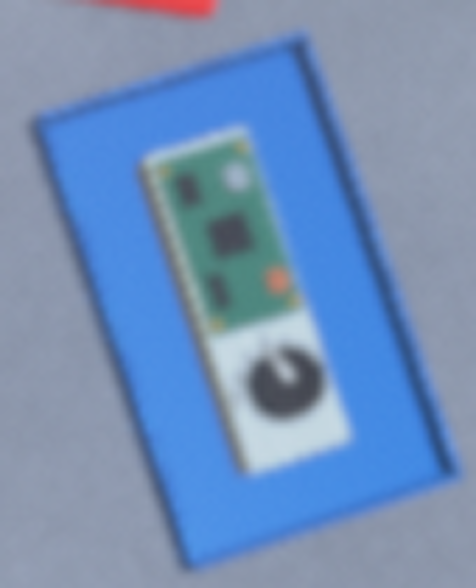

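View pics/cB.png

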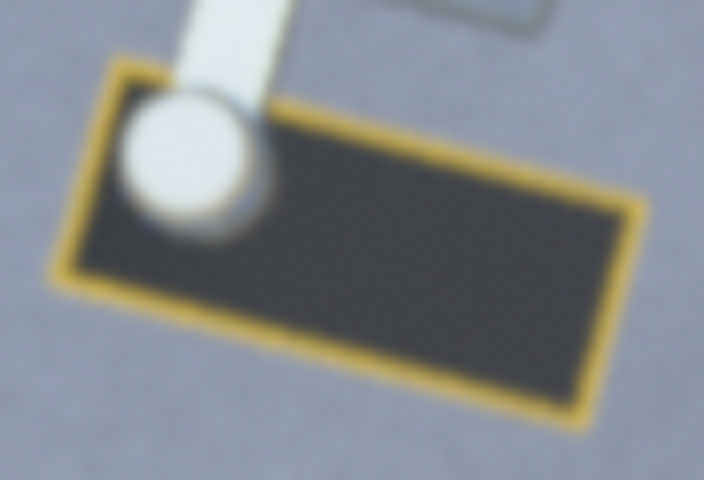

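Frame outer corners in crop B are (115,57), (651,202), (588,432) and (50,286). Carrier top corners in crop A are (145,160), (245,125), (350,437) and (247,474). The sleeve is at about (285,380), with its line pointing up and left, near mark 2.7.

```bash
cat > h.py <<'E'
import numpy as np, cv2
from scipy.spatial.transform import Rotation as Ro
def ray(c,uv,z):
    K=np.array([[c['fx'],0,c['cx']],[0,c['fy'],c['cy']],[0,0,1.]])
    n=cv2.undistortPoints(np.array(uv,float).reshape(-1,1,2),K,np.array([c['k1'],0,0,0,0.])).reshape(-1,2)
    d=np.c_[n,np.ones(len(n))]@c['R']; o=-c['R'].T@c['t']
    return o+d*((z-o[2])/d[:,2])[:,None]
def crop(p,s,x0,y0): return (np.array(p,float)+.5)/s-.5+[x0,y0]
def rect(P):  # TL TR BR BL
    print(np.round(P[:,:2]*1e3,1).tolist(),'sides',np.round(np.linalg.norm(np.roll(P,-1,0)-P,axis=1)*1e3,1),'c',np.round(P.mean(0)*1e3,1))
def delta(s,pos,yaw):  # shift(mm)/turn(deg) in tool axes to reach tool-down pose whose tool x has world yaw (deg)
    R0=Ro.from_quat(s['eef_rot']); R1=Ro.from_euler('z',yaw,degrees=True)*Ro.from_euler('x',180,degrees=True)
    return np.round(R0.inv().apply(np.array(pos)-s['tool_pos'])*1e3,1),np.round((R0.inv()*R1).as_rotvec(degrees=True),2)
E
python3 - <<'E'
from h import *
from plant import r
c=r.camera_info("top")
F=ray(c,crop([(115,57),(651,202),(588,432),(50,286)],8,148,176),0);rect(F)
d=F[0]+F[3]-F[1]-F[2];print('frame yaw',np.degrees(np.arctan2(d[1],d[0])))
C=ray(c,crop([(145,160),(245,125),(350,437),(247,474)],5.6,315,130),.034);rect(C)
d=C[0]+C[1]-C[2]-C[3];y=np.arctan2(d[1],d[0]);print('car yaw',np.degrees(y))
print('sleeve',ray(c,crop([(285,382)],5.6,315,130),.0605),'pred',C.mean(0)[:2]-.05*np.array([np.cos(y),np.sin(y)]))
T=ray(c,crop([(35,120),(305,35),(458,480),(188,568)],5.6,315,130),.028);rect(T)
print('reel',ray(c,[(413/1.5625,202/1.5625)],.05),'meter',ray(c,[(272/1.5625,425/1.5625)],.04))
s=r.get_state();R=Ro.from_quat(s['eef_rot']).as_matrix();print(R)
w=r.camera_info('wrist');print('wrist cam pos in tool',R.T@(-w['R'].T@w['t']-s['tool_pos']),'axis',R.T@w['R'].T)
E
```

```text
[[621.1, 282.5], [560.9, 80.3], [474.8, 106.0], [534.5, 307.9]] sides [211.   89.9 210.5  90.2] c [547.8 194.2   0. ]
frame yaw 73.48007467249187
[[678.6, -259.4], [697.1, -316.1], [525.7, -364.3], [507.5, -306.2]] sides [ 59.6 178.   60.9 177.4] c [ 602.2 -311.5   34. ]
car yaw 15.50090538140886
sleeve [[ 0.55371801 -0.3220197   0.0605    ]] pred [ 0.55405663 -0.32486582]
[[702.8, -201.5], [748.3, -355.1], [501.1, -425.7], [458.6, -273.0]] sides [160.2 257.  158.5 254.5] c [ 602.7 -313.8   28. ]
reel [[ 0.76757783 -0.03013462  0.05      ]] meter [[0.35330295 0.24445112 0.04      ]]
[[ 9.70651288e-01  2.40490750e-01 -5.25622708e-04]
 [ 2.40491290e-01 -9.70650011e-01  1.57999219e-03]
 [-1.30222180e-04 -1.66002913e-03 -9.99998614e-01]]
wrist cam pos in tool [ 0.07578869  0.00037905 -0.14538413] axis [[-5.11798357e-04 -9.57858198e-01 -2.87241032e-01]
 [ 9.99999850e-01 -4.34170277e-04 -3.33952012e-04]
 [ 1.95167154e-04 -2.87241159e-01  9.57858277e-01]]
```

Run:
```python
from h import *
from plant import r
print(delta(r.get_state(),[.555,-.324,.2],15.5))
```

```text
(array([ 460.9, -176.4,   38.2]), array([-0.1 ,  0.01, -1.58]))
```

move_arm --targets '[[[1,46,-18,0,0,0,0],[1,96,-37,5,0,0,0],[1,150,-57,10,0,0,0],[1,204,-78,15,0,0,0],[1,258,-99,20,0,0,-1],[1,312,-119,25,0,0,-1.6],[1,366,-140,30,0,0,-1.6],[1,416,-159,35,0,0,-1.6],[1,461,-176,38,0,0,-1.6],[1,461,-176,38,0,0,-1.6]]]'

```text
clock: 1.35
tool_pos: [0.5594, -0.3196, 0.1999]
eef_rot: [0.99, 0.139, 0.001, -0.002]
contact_force: [-1.1, 1.1, -0.1]
opening: 1.001
finger_force: 0.0
```

Run:
```python
from h import *
from plant import r
import pickle
s=r.get_state();w=r.camera_info('wrist');im=r.snapshot('wrist')
pickle.dump(w,open('w1.pkl','wb'))
print(s['clock'],s['tool_pos'],s['q'],s['contact_force'])
cv2.imwrite("pics/w1.png",cv2.resize(im[:,:,::-1],(800,600),interpolation=cv2.INTER_CUBIC))
```

```text
1.35 [ 0.55940047 -0.31958778  0.1998526 ] [ 0.52424287  0.75748519 -0.13900856  1.54379722  0.12161657  0.84854775
 -0.94960783] [-1.14462683  1.06429962 -0.1360778 ]
```

View pics/w1.png

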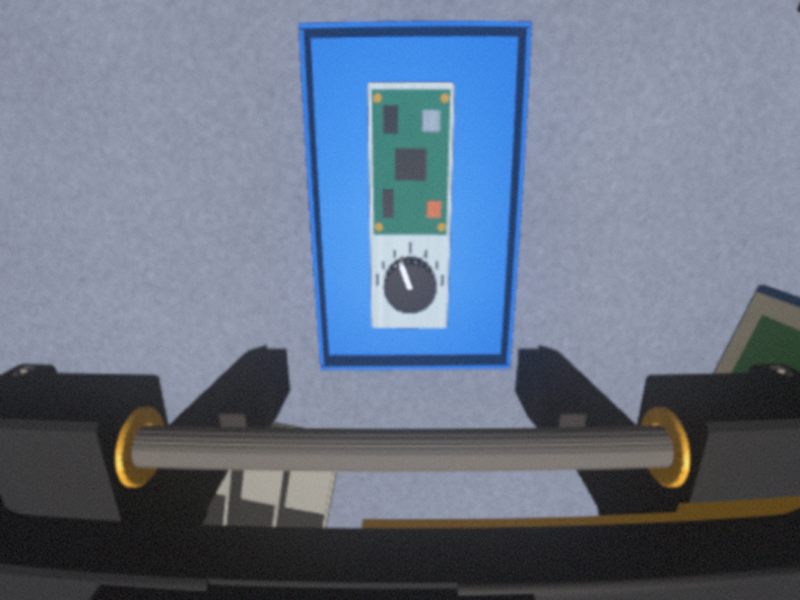

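The wrist view shows the carrier's top corners at (367,83), (454,83), (447,328) and (371,328). The sleeve is centred at (410,285), and its line runs from (410,288) to (402,263).

Run:
```python
from h import *
from plant import r
import pickle
c=pickle.load(open('w1.pkl','rb'))
f=lambda p:crop(p,1.5625,0,0)
C=ray(c,f([(367,83),(454,83),(447,328),(371,328)]),.034);rect(C)
d=C[0]+C[1]-C[2]-C[3];y=np.arctan2(d[1],d[0]);print('car yaw',np.degrees(y))
L=ray(c,f([(410,288),(402,263)]),.0605);d=L[1]-L[0];a=np.arctan2(d[1],d[0])
print('line',np.degrees(a),'value deg',90-np.degrees(a-y),np.linalg.norm(d))
print('sleeve',ray(c,f([(410,283)]),.0605))
s=r.get_state();print(s['clock'],s['tool_pos'])
R0=Ro.from_quat(s['eef_rot']);print(R0.as_matrix()[:,0])
```

```text
[[681.1, -259.7], [697.5, -316.8], [526.0, -366.0], [509.4, -308.0]] sides [ 59.4 178.4  60.3 178.4] c [ 603.5 -312.6   34. ]
car yaw 15.860494681388277
line 33.35081501357552 value deg 72.50967966781275 0.018839545577873516
sleeve [[ 0.5600781  -0.32505974  0.0605    ]]
1.4 [ 0.55667645 -0.32273088  0.19998599]
[ 9.62458062e-01  2.71430428e-01 -3.88020447e-05]
```

move_arm --targets '[[[0.7,0,1,40,0,0,-9],[0.7,0,1,85,0,0,-18],[0.7,0,1,120,0,0,-24],[0.7,0,1,145,0,0,-24],[0.7,0,1,160,0,0,-24],[0.7,0,1,160,0,0,-24],[0.7,0,1,160,0,0,-24]]]'

```text
clock: 2.28
tool_pos: [0.5562, -0.3267, 0.0418]
eef_rot: [0.941, 0.338, 0.001, 0.001]
contact_force: [0.0, 0.1, 0.5]
opening: 0.7
finger_force: 0.0
```

Run:
```python
from h import *
from plant import r
s=r.get_state();print(s['clock'],s['tool_pos'],s['contact_force'],delta(s,[.555,-.325,.04],39.7))
```

```text
2.275 [ 0.55618625 -0.32669453  0.04180993] [0.04644274 0.08943728 0.50229928] (array([ 0.2, -2.1,  1.8]), array([ 0.1 , -0.02, -0.22]))
```

move_arm --targets '[[[0.3,0,-1,1.5,0,0,0],[0.3,0,-1,1.5,0,0,0],[0.3,0,-1,1.5,0,0,0],[0.3,0,-1,1.5,0,0,0],[0.3,0,-1,1.5,0,0,0],[0.3,0,-1,1.5,0,0,0]]]' --newtons 35

```text
clock: 3.02
tool_pos: [0.5554, -0.3253, 0.0397]
eef_rot: [0.941, 0.338, 0.0, 0.0]
contact_force: [-0.1, 0.7, 4.8]
opening: 0.421
finger_force: 35.0
```

Run:
```python
from plant import r
s=r.get_state();print(s['clock'],s['tool_pos'],s['contact_force'],s['moment'],s['opening'],s['finger_force'])
```

```text
3.025 [ 0.55538378 -0.32529594  0.03965526] [-0.06389323  0.68489983  4.83268242] [0.02504397 0.13034339 0.0150115 ] 0.42136341984199666 35.000130012631416
```

move_arm --targets '[[[0.3,0,0,0.5,0,0,5],[0.3,0,0,0.5,0,0,11],[0.3,0,0,0.5,0,0,17],[0.3,0,0,0.5,0,0,23],[0.3,0,0,0.5,0,0,29],[0.3,0,0,0.5,0,0,35],[0.3,0,0,0.5,0,0,41],[0.3,0,0,0.5,0,0,47.5],[0.3,0,0,0.5,0,0,47.5],[0.3,0,0,0.5,0,0,47.5]]]'

```text
clock: 4.28
tool_pos: [0.5557, -0.3266, 0.0396]
eef_rot: [0.998, -0.07, 0.001, 0.001]
contact_force: [-0.6, -1.0, 7.1]
opening: 0.422
finger_force: 35.0
```

move_arm --targets '[[[0.7,0,0,0,0,0,0],[0.7,0,0,0,0,0,0],[0.7,0,0,0,0,0,0],[0.8,0,0,-40,0,0,0],[1,0,0,-90,0,0,0],[1,0,0,-130,0,0,-10],[1,0,0,-160,0,0,-20],[1,0,0,-160,0,0,-24],[1,0,0,-160,0,0,-24],[1,0,0,-160,0,0,-24]]]'

```text
clock: 5.52
tool_pos: [0.5546, -0.325, 0.198]
eef_rot: [0.99, 0.139, -0.001, -0.0]
contact_force: [-1.0, -0.2, 0.4]
opening: 1.0
finger_force: 0.0
```

Run:
```python
from h import *
from plant import r
import pickle
s=r.get_state();w=r.camera_info('wrist');im=r.snapshot('wrist')
pickle.dump(w,open('w2.pkl','wb'))
print(s['clock'],s['tool_pos'],s['qd'].round(3) if hasattr(s['qd'],'round') else s['qd'])
cv2.imwrite("pics/w2.png",cv2.resize(im[30:230,200:330,::-1],None,fx=3,fy=3,interpolation=cv2.INTER_CUBIC))
```

```text
5.525 [ 0.55462745 -0.32495664  0.19801485] [-0.003  0.004  0.002 -0.002  0.002 -0.001  0.005]
```

View pics/w2.png

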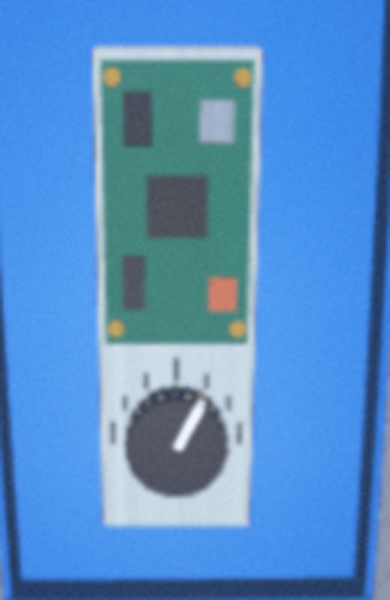

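The crop shows the line running from (178,450) to (202,402), towards mark 4 at (206,381). The carrier corners are (93,47), (262,47), (249,525) and (104,525).

Run:
```python
from h import *
from plant import r
import pickle
c=pickle.load(open('w2.pkl','rb'))
f=lambda p:crop(p,3,200,30)
C=ray(c,f([(93,47),(262,47),(249,525),(104,525)]),.034);rect(C)
d=C[0]+C[1]-C[2]-C[3];y=np.arctan2(d[1],d[0]);print('car yaw',np.degrees(y))
L=ray(c,f([(178,450),(202,402)]),.0605);d=L[1]-L[0];a=np.arctan2(d[1],d[0])
print('line value deg',90-np.degrees(a-y),np.linalg.norm(d))
M=ray(c,f([(113,432),(239,432),(176,367),(206,381),(146,381)]),.034)
S=(M[0]+M[1])/2;print('sleeve c',S)
for m in M: print('mark',90-np.degrees(np.arctan2(*(m-S)[1::-1])-y))
# white blob line fit
im=cv2.imread('pics/w2.png');g=im.min(2);m=np.zeros_like(g);cv2.circle(m,(176,445),45,255,-1)
p=np.argwhere((g>150)&(m>0))[:,::-1];P=ray(c,f(p),.0605)[:,:2]
u=np.linalg.svd(P-P.mean(0))[2][0];u*=np.sign(u[0]);print(len(p),p.min(0),p.max(0),'fit value',90-np.degrees(np.arctan2(u[1],u[0])-y))
print(delta(r.get_state(),[*C.mean(0)[:2],.007],np.degrees(y)))
```

```text
[[681.6, -259.9], [697.9, -316.9], [526.5, -365.6], [510.2, -308.6]] sides [ 59.3 178.1  59.2 178.2] c [ 604.  -312.8   34. ]
car yaw 15.875292219829554
line value deg 115.65992561970005 0.019662361814395454
sleeve c [ 0.55582879 -0.32617428  0.034     ]
mark -0.05861337624379814
mark 179.94138662375622
mark 89.8939047521462
mark 119.68749064949567
mark 60.12456387413636
576 [173 405] [203 450] fit value 117.81109789651394
(array([ 51. ,   2. , 190.9]), array([-0.05,  0.06,  0.09]))
```

move_arm --targets '[[[0.7,0,0,40,0,0,0],[0.7,1,0,90,0,0,0],[0.7,1,0,135,0,0,0],[0.7,1,0,158,0,0,0],[0.7,1,0,158,0,0,0],[0.3,1,0,158,0,0,0],[0.3,1,0,158,0,0,0],[0.3,1,0,158,0,0,0],[0.3,1,0,158,0,0,0],[0.3,1,0,158,0,0,0]]]' --newtons 40

```text
clock: 6.82
tool_pos: [0.5569, -0.3255, 0.042]
eef_rot: [0.99, 0.139, 0.001, 0.001]
contact_force: [-1.2, -0.7, 6.4]
opening: 0.423
finger_force: 40.0
```

move_arm --targets '[[[0.3,0,0,0,0,0,1.5],[0.3,0,0,0,0,0,3],[0.3,0,0,0,0,0,3],[0.3,0,0,0,0,0,3],[0.8,0,0,0,0,0,3],[0.8,0,0,0,0,0,3],[0.8,0,0,0,0,0,3],[1,30,0,-40,0,0,0],[1,30,0,-60,0,0,0],[1,30,0,-60,0,0,0]]]'

```text
clock: 8.07
tool_pos: [0.5848, -0.3176, 0.1021]
eef_rot: [0.99, 0.139, 0.001, 0.001]
contact_force: [-0.4, 0.0, 0.1]
opening: 0.998
finger_force: 0.0
```

Run:
```python
from h import *
from plant import r
import pickle
s=r.get_state();w=r.camera_info('wrist');im=r.snapshot('wrist')
pickle.dump(w,open('w3.pkl','wb'))
print(s['clock'],s['tool_pos'],s['qd'])
cv2.imwrite("pics/w3f.png",im[:,:,::-1])
cv2.imwrite("pics/w3.png",cv2.resize(im[:300,130:390,::-1],(520,600),interpolation=cv2.INTER_CUBIC))
```

```text
8.075 [ 0.58477181 -0.31758562  0.10205143] [ 0.00788073  0.03754026  0.01363889  0.0399599   0.0017111  -0.00701464
 -0.00060724]
```

View pics/w3.png

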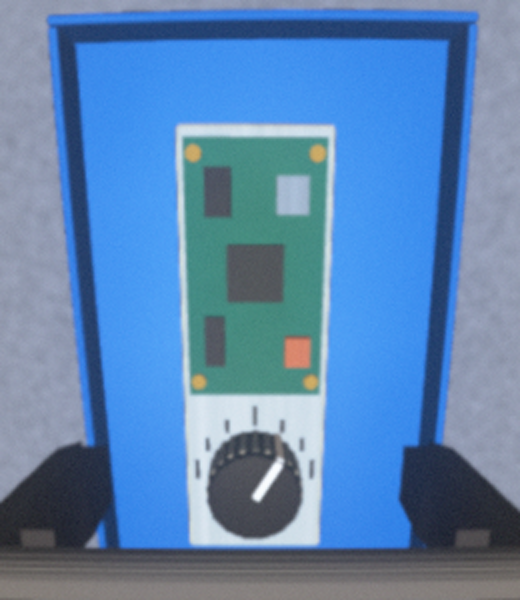

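The closer view shows the line from (257,499) to (282,460). The carrier corners are (177,126), (335,126), (319,544) and (190,544).

Run:
```python
from h import *
from plant import r
import pickle
def meas(wf,im,f,ce,rad,y):
    c=pickle.load(open(wf,'rb'));g=im.min(2);m=np.zeros_like(g);cv2.circle(m,ce,rad,255,-1)
    for th in(130,150,170):
        p=np.argwhere((g>th)&(m>0))[:,::-1];P=ray(c,f(p),.0605)[:,:2]
        u=np.linalg.svd(P-P.mean(0))[2][0];u*=np.sign(u[0])
        print(wf,len(p),p.min(0),p.max(0),'val',90-np.degrees(np.arctan2(u[1],u[0])-y))
c=pickle.load(open('w3.pkl','rb'))
f3=lambda p:crop(p,2,130,0)
C=ray(c,f3([(177,126),(335,126),(319,544),(190,544)]),.034);rect(C)
d=C[0]+C[1]-C[2]-C[3];y=np.arctan2(d[1],d[0]);print('yaw',np.degrees(y))
meas('w3.pkl',cv2.imread('pics/w3.png'),f3,(255,490),36,y)
meas('w2.pkl',cv2.imread('pics/w2.png'),lambda p:crop(p,3,200,30),(176,445),45,np.radians(15.875))
meas('w1.pkl',cv2.imread('pics/w1.png'),lambda p:crop(p,1.5625,0,0),(410,284),23,np.radians(15.86))
print(delta(r.get_state(),[.604,-.3128,.007],15.9))
```

```text
[[681.2, -260.7], [697.2, -316.7], [527.2, -365.2], [510.9, -308.1]] sides [ 58.2 176.8  59.4 176.8] c [ 604.1 -312.7   34. ]
yaw 15.724668881191734
w3.pkl 487 [252 461] [282 501] val 120.15520965428084
w3.pkl 440 [252 461] [282 501] val 120.28568494752723
w3.pkl 398 [253 461] [281 500] val 120.15667026259852
w2.pkl 666 [172 404] [204 451] val 117.72255042743288
w2.pkl 576 [173 405] [203 450] val 117.8108056766844
w2.pkl 499 [174 405] [203 449] val 117.75423762567321
w1.pkl 190 [399 263] [412 289] val 70.32251386307227
w1.pkl 165 [399 263] [412 289] val 69.81664945725265
w1.pkl 138 [400 263] [411 289] val 70.24189545930298
(array([21.2,  1.2, 93.6]), array([0.02, 0.08, 0.02]))
```

move_arm --targets '[[[1,21,1,20,0,0,0],[1,21,1,55,0,0,0],[1,21,1,85,0,0,0],[1,21,1,93,0,0,0],[1,21,1,93,0,0,0],[0.5,21,1,93,0,0,0],[0.5,21,1,93,0,0,0],[0.5,21,1,93,0,0,0],[0.5,21,1,93,0,0,0],[0.5,21,1,93,0,0,0]]]' --newtons 45

```text
clock: 9.38
tool_pos: [0.6055, -0.3119, 0.0081]
eef_rot: [0.99, 0.139, 0.0, 0.0]
contact_force: [-0.8, 0.7, 3.4]
opening: 0.677
finger_force: 45.0
```

Run:
```python
from h import *
from plant import r
s=r.get_state();print(s['clock'],s['tool_pos'],s['contact_force'],s['opening'],s['finger_force'])
u=np.array([np.cos(np.radians(73.5)),np.sin(np.radians(73.5))])
p=np.array([.5478,.1942])-.27*u; print(p)
print(delta(s,[*p,s['tool_pos'][2]],73.5))
```

```text
9.375 [ 0.60550477 -0.31188388  0.00808498] [-0.78332676  0.71168801  3.36253844] 0.6774880555629926 44.998891688883305
[ 0.47111586 -0.06468133]
(array([-6.100e+01, -2.747e+02, -1.000e-01]), array([ 2.000e-02, -1.000e-02, -5.749e+01]))
```

move_arm --targets '[[[0.5,0,0,-20,0,0,0],[0.5,0,0,-50,0,0,0],[0.5,0,-10,-75,0,0,0],[0.5,-6,-40,-80,0,0,-8],[0.5,-14,-80,-80,0,0,-17],[0.5,-24,-120,-80,0,0,-26],[0.5,-34,-160,-80,0,0,-35],[0.5,-44,-200,-80,0,0,-44],[0.5,-54,-240,-80,0,0,-52],[0.5,-60,-268,-80,0,0,-57.5]]]'

```text
clock: 10.62
tool_pos: [0.4727, -0.0692, 0.0884]
eef_rot: [0.8, 0.6, -0.0, -0.0]
contact_force: [0.1, -0.9, -5.7]
opening: 0.68
finger_force: 45.0
```

Run:
```python
from h import *
from plant import r
s=r.get_state();print(s['clock'],s['tool_pos'],s['contact_force'],s['opening'],s['finger_force'])
print(delta(s,[.4711,-.0647,.005],73.5))
```

```text
10.625 [ 0.47267867 -0.06920147  0.08835031] [ 0.13272205 -0.91970602 -5.73689705] 0.6795099564047726 44.994671288877726
(array([ 3.9, -2.7, 83.4]), array([-0.02, -0.01,  0.3 ]))
```

move_arm --targets '[[[0.5,0,0,20,0,0,0],[0.5,0,0,50,0,0,0],[0.5,0,0,72,0,0,0],[0.5,0,0,80,0,0,0],[0.5,0,0,84,0,0,0],[0.5,0,0,84,0,0,0],[0.5,0,0,84,0,0,0]]]'

```text
clock: 11.5
tool_pos: [0.4743, -0.0709, 0.0043]
eef_rot: [0.801, 0.598, 0.001, 0.0]
contact_force: [-1.2, 0.2, -6.9]
opening: 0.681
finger_force: 45.0
```

Run:
```python
from plant import r
s=r.get_state();print(s['clock'],s['tool_pos'],s['contact_force'])
```

```text
11.5 [ 0.47425923 -0.07088133  0.00430736] [-1.16931028  0.23724931 -6.93985111]
```

move_arm --targets '[[[0.5,0,0,1,0,0,0],[0.5,0,0,2,0,0,0],[0.5,0,0,2,0,0,0],[0.5,0,0,2,0,0,0]]]'

```text
clock: 12.0
tool_pos: [0.4742, -0.0709, 0.004]
eef_rot: [0.801, 0.598, 0.001, 0.001]
contact_force: [-1.5, 1.6, 17.3]
opening: 0.677
finger_force: 45.0
```

Run:
```python
from plant import r
s=r.get_state();print(s['clock'],s['tool_pos'],s['contact_force'])
```

```text
12.0 [ 0.47423997 -0.0709021   0.00395392] [-1.51257231  1.63648085 17.31760402]
```

Down on the bench (contact force is now upward). I'll release and rise to look.

move_arm --targets '[[[1,0,0,-1,0,0,0],[1,0,0,-1,0,0,0],[1,0,0,-1,0,0,0],[1,0,0,-30,0,0,0],[1,-20,0,-75,0,0,0],[1,-50,0,-120,0,0,0],[1,-70,0,-160,0,0,0],[1,-70,0,-170,0,0,0],[1,-70,0,-170,0,0,0],[1,-70,0,-170,0,0,0]]]'

```text
clock: 13.25
tool_pos: [0.4534, -0.1367, 0.1705]
eef_rot: [0.801, 0.599, -0.001, -0.001]
contact_force: [0.3, 0.6, 0.6]
opening: 0.998
finger_force: 0.0
```

Run:
```python
from h import *
from plant import r
import pickle
s=r.get_state();w=r.camera_info('wrist');im=r.snapshot('wrist')
pickle.dump(w,open('w4.pkl','wb'))
print(s['clock'],s['tool_pos'],s['qd'],s['q'])
cv2.imwrite("pics/w4.png",cv2.resize(im[:,:,::-1],(800,600),interpolation=cv2.INTER_CUBIC))
```

```text
13.25 [ 0.45344567 -0.13673055  0.17047945] [-0.00300854  0.00545636  0.00354864  0.00132554 -0.00047005  0.00376313
  0.0019761 ] [ 0.43418411  0.63014911 -0.37539062  2.07273898  0.44947618  0.51875404
 -0.55722938]
```

View pics/w4.png

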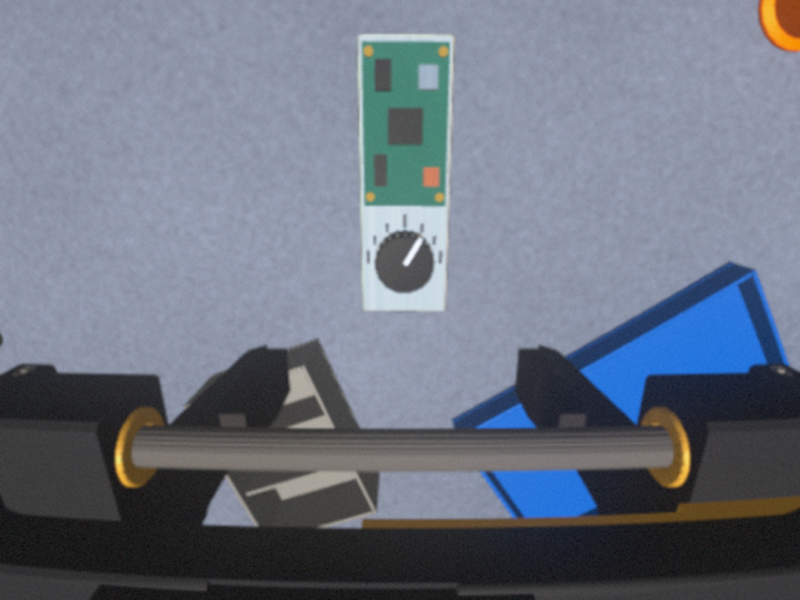

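The carrier is on the bench with top corners at (359,35), (453,36), (445,310) and (363,310). The parts-box corner nearest it is at (318,340), and the tray corner is at (453,420).

Run:
```python
from h import *
from plant import r
import pickle
c=pickle.load(open('w4.pkl','rb'));f=lambda p:crop(p,1.5625,0,0)
C=ray(c,f([(359,35),(453,36),(445,310),(363,310)]),.030);rect(C)
d=C[0]+C[1]-C[2]-C[3];y=np.arctan2(d[1],d[0]);print('yaw',np.degrees(y))
u=np.array([np.cos(y),np.sin(y)]);cc=C.mean(0)[:2]
print('box',ray(c,f([(318,340),(195,390)]),.05),'tray',ray(c,f([(453,420)]),.028))
b=np.radians(73.48);B=np.array([[np.cos(b),np.sin(b)],[-np.sin(b),np.cos(b)]])
print('in bay axes',B@(cc-[.5478,.1942]))
p=cc-.078*u;s=r.get_state();print(p,delta(s,[*p,.004],np.degrees(y)))
```

```text
[[473.0, 19.0], [528.1, 2.2], [477.8, -167.5], [421.2, -150.9]] sides [ 57.6 177.   59.  177.6] c [475.  -74.3  30. ]
yaw 73.25357934588578
box [[ 0.38866738 -0.15690278  0.05      ]
 [ 0.28880999 -0.1689106   0.05      ]] tray [[ 0.46063359 -0.25903158  0.028     ]]
in bay axes [-0.27810496 -0.00657488]
[ 0.45254968 -0.14898647] (array([-12. ,   3.1, 166.4]), array([-0.15, -0.01,  0.37]))
```

move_arm --targets '[[[0.8,-12,3,40,0,5,0.2],[0.8,-12,3,85,0,10,0.2],[0.8,-12,3,125,0,10,0.2],[0.8,-12,3,155,0,10,0.2],[0.8,-12,3,165,0,10,0.2],[0.8,-12,3,165,0,10,0.2],[0.8,-12,3,165,0,10,0.2]]]'

```text
clock: 14.18
tool_pos: [0.4539, -0.1501, 0.0075]
eef_rot: [0.799, 0.595, 0.07, -0.052]
contact_force: [-0.7, 0.3, -0.1]
opening: 0.801
finger_force: 0.0
```

Run:
```python
from h import *
from plant import r
s=r.get_state();print(s['clock'],s['tool_pos'],s['contact_force'],s['opening'],Ro.from_quat(s['eef_rot']).as_matrix().round(3).tolist())
```

```text
14.175 [ 0.45391096 -0.15010133  0.00752032] [-0.72227037  0.2705258  -0.12146151] 0.8011830965319147 [[0.282, 0.958, 0.051], [0.944, -0.287, 0.166], [0.174, 0.001, -0.985]]
```

move_arm --targets '[[[0.5,0,0,0,0,0,0],[0.5,0,0,0,0,0,0],[0.5,0,0,0,0,0,0],[0.5,0,0,0,0,0,0],[0.5,0,0,0,0,0,0]]]' --newtons 25

```text
clock: 14.8
tool_pos: [0.4523, -0.1502, 0.0075]
eef_rot: [0.799, 0.595, 0.069, -0.052]
contact_force: [-2.9, 0.3, 6.7]
opening: 0.679
finger_force: 25.0
```

Run:
```python
from h import *
from plant import r
s=r.get_state();print(s['clock'],s['tool_pos'],s['contact_force'],s['moment'],s['opening'],s['finger_force'])
R=Ro.from_quat(s['eef_rot']);d=np.array([.0728,.2685,0])
print(R.inv().apply(d)*1e3, 'yaw tool',np.degrees(np.arctan2(*R.as_matrix()[1::-1,0])), R.inv().apply([0,0,.001])*1e3)
```

```text
14.8 [ 0.45228662 -0.15022011  0.00751947] [-2.88702202  0.2634241   6.72332781] [0.1170907  0.72759782 0.27152497] 0.6791082481745015 24.97938027139753
[273.90840401  -7.16570514  48.11370783] yaw tool 73.33928619315697 [ 0.17297062 -0.00144197 -0.98492593]
```

move_arm --targets '[[[0.5,10,-0.3,1.8,0,0,0],[0.5,25,-0.7,4.4,0,0,0],[0.5,40,-1,7,0,0,0],[0.5,55,-1.4,9.7,0,0,0],[0.5,70,-1.8,12.3,0,0,0],[0.5,85,-2.2,14.9,0,0,0],[0.5,100,-2.6,17.6,0,0,0],[0.5,115,-3,20.2,0,0,0],[0.5,130,-3.4,22.8,0,0,0],[0.5,130,-3.4,22.8,0,0,0]]]'

```text
clock: 16.05
tool_pos: [0.4886, -0.0231, 0.0076]
eef_rot: [0.799, 0.595, 0.07, -0.051]
contact_force: [-1.1, -2.2, 7.0]
opening: 0.678
finger_force: 25.0
```

Run:
```python
from h import *
from plant import r
s=r.get_state();print(s['clock'],s['tool_pos'],s['contact_force'],s['opening'],s['q'])
R=Ro.from_quat(s['eef_rot']);d=np.array([.4523+.0728,-.1502+.2685,.0075])-s['tool_pos']
print(R.inv().apply(d)*1e3, 'yaw tool',np.degrees(np.arctan2(*R.as_matrix()[1::-1,0])),R.as_matrix()[2])
```

```text
16.05 [ 0.48858756 -0.02311728  0.00757059] [-1.09390491 -2.21272204  7.02893761] 0.6783930247555473 [ 0.21837512  0.95761789 -0.24964412  2.13250955  0.89066996  0.04360994
 -1.10370389]
[143.73625088  -5.58894997  25.3113429 ] yaw tool 73.34501556760337 [ 0.17300695  0.00149052 -0.98491948]
```

Joint 6 is at 0.044, close to its lower limit of 0.04. I'll let go, reduce the tilt to 4° and grip again.

move_arm --targets '[[[0.8,0,0,0,0,0,0],[0.8,0,0,0,0,0,0],[0.85,0,0,0,0,0,0],[0.9,3,0,-20,0,0,0],[0.9,7,0,-45,0,-1,0],[0.9,10,0,-65,0,-3,0],[0.9,10,0,-65,0,-5,0],[0.9,10,0,-65,0,-6,0],[0.9,10,0,-65,0,-6,0]]]'

```text
clock: 17.18
tool_pos: [0.4875, -0.0239, 0.0724]
eef_rot: [0.802, 0.597, 0.028, -0.021]
contact_force: [0.0, 0.5, -0.3]
opening: 0.903
finger_force: 0.0
```

Run:
```python
from h import *
from plant import r
import pickle
s=r.get_state();w=r.camera_info('wrist');im=r.snapshot('wrist')
pickle.dump(w,open('w5.pkl','wb'))
print(s['clock'],s['tool_pos'],s['contact_force'],s['q'])
cv2.imwrite("pics/w5.png",cv2.resize(im[:,:,::-1],(800,600),interpolation=cv2.INTER_CUBIC))
```

```text
17.175 [ 0.48749003 -0.02392069  0.07235109] [ 0.03093009  0.53490044 -0.26885932] [ 0.24879434  0.83443282 -0.40830982  2.10542208  0.82041527  0.32011652
 -1.11298975]
```

View pics/w5.png

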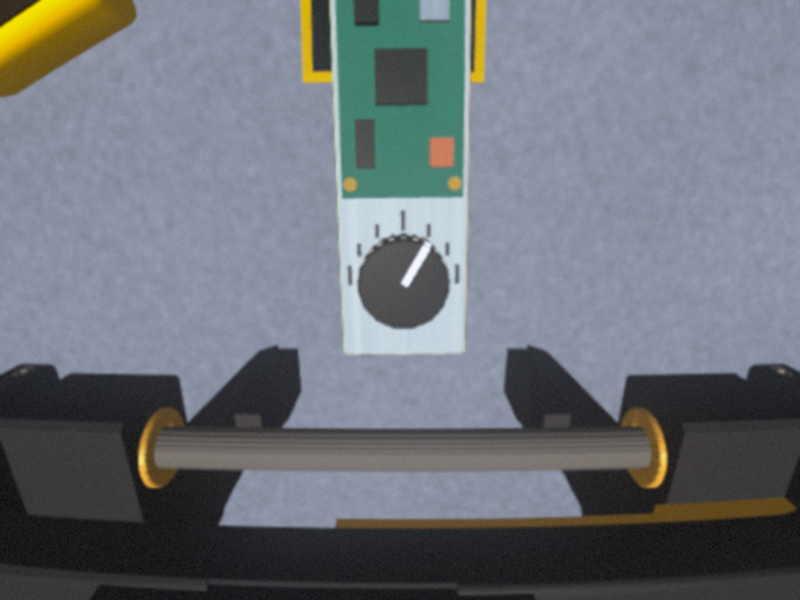

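The wrist view shows the frame's entry outer corners at (302,82) and (485,81). The carrier's tail corners are (344,353) and (465,353), and its side edges leave the top row at x≈332 and 470.

Run:
```python
from h import *
from plant import r
import pickle
c=pickle.load(open('w5.pkl','rb'));f=lambda p:crop(p,1.5625,0,0)
F=ray(c,f([(302,82),(485,81)]),0);d=F[0]-F[1];fy=np.degrees(np.arctan2(d[1],d[0]))-90
print('entry',F[:,:2],np.linalg.norm(d),'yaw',fy)
b=np.radians(73.48);u=np.array([np.cos(b),np.sin(b)]);v=np.array([-u[1],u[0]])
bay=F.mean(0)[:2]+.105*u;print('bay (wrist)',bay)
C=ray(c,f([(332,2),(470,2),(465,353),(344,353)]),.03);rect(C)
d=C[0]+C[1]-C[2]-C[3];y=np.arctan2(d[1],d[0]);uc=np.array([np.cos(y),np.sin(y)]);print('car yaw',np.degrees(y))
t=C[2:].mean(0)[:2];cc=t+.09*uc;e=cc-bay;print('car centre',cc,'in bay',e@u,e@v)
s=r.get_state();g=t+.009*uc;print('grip point',g)
R0=Ro.from_quat(s['eef_rot']);print('shift',R0.inv().apply(np.array([*g,.006])-s['tool_pos'])*1e3,'toolyaw',np.degrees(np.arctan2(*R0.as_matrix()[1::-1,0])),R0.as_matrix()[2])
```

```text
entry [[0.47635059 0.107106  ]
 [0.56342288 0.08139152]] 0.09078997482241583 yaw 73.54690013354767
bay (wrist) [0.54974349 0.19491441]
[[502.8, 124.3], [558.1, 107.7], [515.8, -41.0], [459.5, -24.1]] sides [ 57.7 154.6  58.9 154.6] c [509.   41.7  30. ]
car yaw 73.9344928836442
car centre [0.51255401 0.05393071] in bay -0.14573880224204164 -0.004434400985740462
grip point [ 0.49013838 -0.02390591]
shift [-3.48658451  2.66112251 66.17018825] toolyaw 73.32455687620144 [ 6.95495018e-02 -9.22916845e-04 -9.97578075e-01]
```

move_arm --targets '[[[0.85,-2,1,25,0,0,0],[0.8,-3,2,50,0,0,0],[0.8,-3,2,65,0,0,0],[0.8,-3,2,66,0,0,0],[0.8,-3,2,66,0,0,0],[0.5,-3,2,66,0,0,0],[0.5,-3,2,66,0,0,0],[0.5,-3,2,66,0,0,0],[0.5,-3,2,66,0,0,0],[0.5,-3,2,66,0,0,0]]]'

```text
clock: 18.48
tool_pos: [0.4897, -0.0235, 0.007]
eef_rot: [0.802, 0.597, 0.028, -0.021]
contact_force: [-1.1, -0.5, 4.5]
opening: 0.677
finger_force: 24.9
```

Run:
```python
from h import *
from plant import r
s=r.get_state();print(s['clock'],s['tool_pos'],s['contact_force'],s['opening'],s['q'])
b=np.radians(73.5);u=np.array([np.cos(b),np.sin(b),0]);v=np.array([-u[1],u[0],0])
R=Ro.from_quat(s['eef_rot']);print(R.inv().apply(.142*u+.0045*v)*1e3,'yaw',np.degrees(np.arctan2(*R.as_matrix()[1::-1,0])))
```

```text
18.475 [ 0.48971313 -0.02351049  0.00704267] [-1.13749097 -0.50260357  4.46334989] 0.6767414525042234 [ 0.12023362  0.94786684 -0.19941911  2.11359737  0.93856244  0.11799647
 -1.22101487]
[141.64416972  -4.95261462   9.83111344] yaw 73.31705541759433
```

move_arm --targets '[[[0.5,8,-0.3,0.6,0,0,0],[0.5,20,-0.7,1.4,0,0,0],[0.5,32,-1.1,2.2,0,0,0],[0.5,44,-1.5,3.1,0,0,0],[0.5,56,-2,3.9,0,0,0],[0.5,68,-2.4,4.7,0,0,0],[0.5,80,-2.8,5.6,0,0,0],[0.5,80,-2.8,5.6,0,0,0]]]'

```text
clock: 19.48
tool_pos: [0.5099, 0.0517, 0.007]
eef_rot: [0.802, 0.596, 0.026, -0.019]
contact_force: [-1.9, -6.3, 8.1]
opening: 0.676
finger_force: 24.9
```

Run:
```python
from h import *
from plant import r
s=r.get_state();print(s['clock'],s['tool_pos'],s['contact_force'],s['opening'],s['q'])
b=np.radians(73.5);u=np.array([np.cos(b),np.sin(b),0]);v=np.array([-u[1],u[0],0])
R=Ro.from_quat(s['eef_rot']);d=np.array([.4897,-.0235,.007])+.142*u+.0045*v-s['tool_pos']
print(R.inv().apply(d)*1e3)
```

```text
19.475 [0.50987745 0.05172155 0.00701305] [-1.9065598  -6.25008445  8.05574707] 0.6764110002287848 [-0.00894544  0.95492317 -0.23875657  2.05549428  0.86503241  0.17871444
 -1.29423347]
[63.99629905 -2.81344706  4.16551455]
```

move_arm --targets '[[[0.5,8,-0.3,0.6,0,0,0],[0.5,18,-0.7,1.2,0,0,0],[0.5,28,-1,1.9,0,0,0],[0.5,38,-1.4,2.6,0,0,0],[0.5,46,-1.7,3.2,0,0,0],[0.5,54,-2,3.7,0,0,0],[0.5,60,-2.2,4.1,0,0,0],[0.5,62,-2.3,4.3,0,0,0],[0.5,62,-2.3,4.3,0,0,0],[0.5,62,-2.3,4.3,0,0,0]]]'

```text
clock: 20.72
tool_pos: [0.5248, 0.1084, 0.007]
eef_rot: [0.803, 0.595, 0.024, -0.018]
contact_force: [-2.1, -10.4, 12.0]
opening: 0.676
finger_force: 25.0
```

Run:
```python
from h import *
from plant import r
import pickle
s=r.get_state();print(s['clock'],s['tool_pos'],s['contact_force'],s['q'])
b=np.radians(73.5);u=np.array([np.cos(b),np.sin(b),0]);v=np.array([-u[1],u[0],0])
R=Ro.from_quat(s['eef_rot']);d=np.array([.4897,-.0235,.007])+.142*u+.0045*v-s['tool_pos'];print(R.inv().apply(d)*1e3)
a=r.snapshot('top')[:,:,::-1];cv2.imwrite('pics/t2f.png',a)
A=cv2.resize(a[166:246,140:246],None,fx=7,fy=7,interpolation=cv2.INTER_CUBIC)
cv2.imwrite('pics/t2.png',A)
```

```text
20.725 [0.52477015 0.10836923 0.00700191] [ -2.10166934 -10.4053384   11.9784031 ] [-0.08995586  0.96612117 -0.2819454   1.98832702  0.8087204   0.25027186
 -1.3346812 ]
[ 5.58585332 -0.71253949  0.33405307]
```

View pics/t2.png

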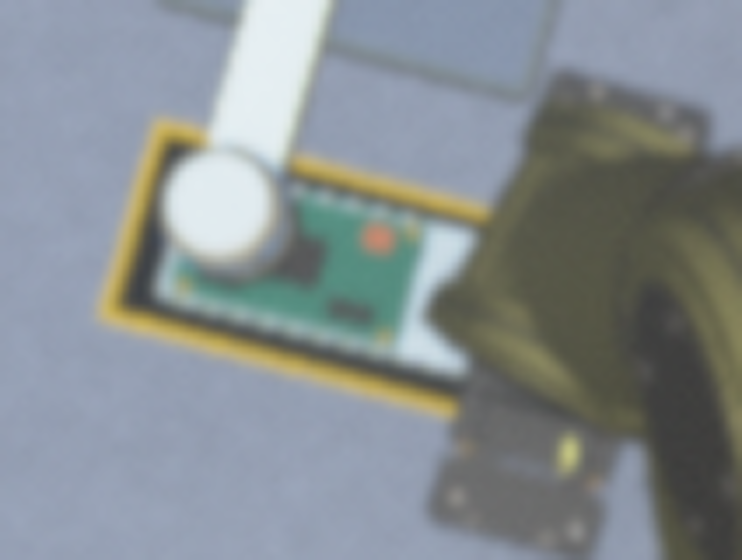

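The top view shows the carrier inside the frame, with its front corner at (153,295) and its board-side edge running to (462,376). The wrist is well clear of the tube.

Run:
```python
from h import *
from plant import r
c=r.camera_info('top');f=lambda p:crop(p,7,140,166)
bay=np.array([.5488,.1946]);b=np.radians(73.5);B=np.array([[np.cos(b),np.sin(b)],[-np.sin(b),np.cos(b)]])
P=ray(c,f([(153,295),(462,376),(300,190),(440,228)]),.03)[:,:2]
print('carrier pts in bay mm',((P-bay)@B.T*1e3).round(1))
Q=ray(c,f([(158,120),(100,317),(458,415)]),0)[:,:2];print('frame outer',((Q-bay)@B.T*1e3).round(1))
```

```text
carrier pts in bay mm [[ 80.3  30.7]
 [-54.9  29.5]
 [ 32.3 -28.6]
 [-29.3 -28.5]]
frame outer [[104.2 -44.4]
 [104.8  44.5]
 [-55.7  44.7]]
```

move_arm --targets '[[[0.5,3,0,0.2,0,0,0],[0.5,6,0,0.4,0,0,0],[0.5,9,0,0.6,0,0,0],[0.5,9,0,0.6,0,0,0],[0.5,9,0,0.6,0,0,0]]]'

```text
clock: 21.4
tool_pos: [0.5273, 0.117, 0.007]
eef_rot: [0.803, 0.595, 0.024, -0.018]
contact_force: [-3.7, -10.1, 12.4]
opening: 0.682
finger_force: 24.9
```

Run:
```python
from h import *
from plant import r
s=r.get_state();print(s['clock'],s['tool_pos'],s['contact_force'])
b=np.radians(73.5);u=np.array([np.cos(b),np.sin(b)])
print('moved',(s['tool_pos'][:2]-[.5248,.1084])@u*1e3, 'yaw', np.degrees(np.arctan2(*Ro.from_quat(s['eef_rot']).as_matrix()[1::-1,0])))
```

```text
21.4 [0.52730368 0.11700247 0.00699128] [ -3.72097071 -10.07587761  12.39685796]
moved 8.959305005948089 yaw 73.08087709519346
```

move_arm --targets '[[[0.5,-3,0,-0.2,0,0,0],[0.5,-3,0,-0.2,0,0,0],[0.9,-3,0,-0.2,0,0,0],[0.9,-3,0,-0.2,0,0,0],[0.9,-3,0,-0.2,0,0,0],[0.9,-15,0,-1,0,0,0],[0.9,-40,0,-4,0,0,0],[0.9,-70,0,-25,0,0,0],[0.9,-110,0,-70,0,0,0],[0.9,-150,0,-120,0,0,0]]]'

```text
clock: 22.65
tool_pos: [0.4813, -0.0306, 0.1151]
eef_rot: [0.802, 0.596, 0.026, -0.021]
contact_force: [0.8, -0.4, 0.4]
opening: 0.903
finger_force: 0.0
```

move_arm --targets '[[[0.9,-50,0,-20,0,0,0],[0.9,-80,20,-40,0,0,0],[0.9,-80,20,-40,0,0,0],[0.9,-80,20,-40,0,0,0]]]'

```text
clock: 23.15
tool_pos: [0.4777, -0.1126, 0.1487]
eef_rot: [0.802, 0.596, 0.027, -0.021]
contact_force: [-1.1, 0.8, 0.6]
opening: 0.899
finger_force: 0.0
```

Run:
```python
from h import *
from plant import r
s=r.get_state();print(s['clock'],s['tool_pos'],s['contact_force'],s['q'])
w=r.camera_info('wrist');im=r.snapshot('wrist')
a=r.snapshot('top');sc=r.snapshot('scene')
cv2.imwrite('pics/t3.png',a[:,:,::-1]);cv2.imwrite('pics/w6.png',im[:,:,::-1]);cv2.imwrite('pics/s3.png',sc[:,:,::-1])
# light carrier body / frame in top view, projected to bay axes
c=r.camera_info('top');bay=np.array([.5488,.1946]);b=np.radians(73.5);B=np.array([[np.cos(b),np.sin(b)],[-np.sin(b),np.cos(b)]])
K=np.array([[c['fx'],0,c['cx']],[0,c['fy'],c['cy']],[0,0,1.]])
X,Y=np.meshgrid(np.arange(-130,131),np.arange(-70,71))  # mm grid rectified at z=.03 and 0
for z in(0,.03):
    W=np.c_[(np.c_[X.ravel(),Y.ravel()]/1e3)@B+bay,np.full(X.size,z)]
    p=cv2.projectPoints(W,cv2.Rodrigues(c['R'])[0],c['t'],K,np.array([c['k1'],0,0,0,0.]))[0].reshape(*X.shape,2).astype('f4')
    I=cv2.remap(a,p[...,0],p[...,1],cv2.INTER_LINEAR)
    np.save(f'pics/r{int(z*1e3)}.npy',I)
    if z:
        for y in(-22,0,22): print('row y',y,[ (int(x),I[y+70,x+130].tolist()) for x in list(range(-112,-80,3))])
        for x in(-80,-65,-25,-20): print('col x',x,[ (y,int(I[y+70,x+130].min())) for y in list(range(-50,-20,2))+list(range(20,52,2))])
        for y in(15,22,26): print('front y',y,[ (int(x),int(I[y+70,x+130].min())) for x in range(70,112,3)])
```

```text
23.15 [ 0.47770672 -0.11256047  0.1486681 ] [-1.09739676  0.81797162  0.58151447] [ 0.57844088  0.7355136  -0.64782056  2.03760965  0.68285929  0.57276204
 -0.8189972 ]
row y -22 [(-112, [155, 164, 180]), (-109, [167, 168, 168]), (-106, [190, 178, 139]), (-103, [189, 170, 104]), (-100, [151, 136, 85]), (-97, [106, 101, 86]), (-94, [109, 115, 114]), (-91, [154, 164, 169]), (-88, [191, 207, 215]), (-85, [204, 219, 227]), (-82, [207, 221, 229])]
row y 0 [(-112, [152, 161, 177]), (-109, [165, 166, 167]), (-106, [188, 176, 138]), (-103, [190, 171, 102]), (-100, [150, 135, 84]), (-97, [104, 101, 87]), (-94, [114, 119, 120]), (-91, [161, 173, 178]), (-88, [193, 210, 217]), (-85, [205, 219, 228]), (-82, [206, 221, 229])]
row y 22 [(-112, [151, 159, 177]), (-109, [164, 166, 167]), (-106, [188, 177, 139]), (-103, [192, 173, 102]), (-100, [155, 139, 83]), (-97, [108, 105, 90]), (-94, [121, 128, 129]), (-91, [169, 183, 188]), (-88, [196, 212, 218]), (-85, [204, 219, 226]), (-82, [206, 220, 228])]
col x -80 [(-50, 154), (-48, 156), (-46, 160), (-44, 162), (-42, 144), (-40, 119), (-38, 104), (-36,
[... 1150 characters left out ...]
 (-24, 199), (-22, 199), (20, 202), (22, 201), (24, 197), (26, 190), (28, 172), (30, 147), (32, 116), (34, 96), (36, 86), (38, 80), (40, 82), (42, 89), (44, 104), (46, 129), (48, 151), (50, 165)]
front y 15 [(70, 102), (73, 98), (76, 96), (79, 104), (82, 128), (85, 150), (88, 145), (91, 120), (94, 90), (97, 102), (100, 137), (103, 167), (106, 157), (109, 154)]
front y 22 [(70, 100), (73, 113), (76, 131), (79, 138), (82, 155), (85, 162), (88, 154), (91, 125), (94, 88), (97, 100), (100, 139), (103, 169), (106, 154), (109, 152)]
front y 26 [(70, 130), (73, 142), (76, 156), (79, 155), (82, 160), (85, 158), (88, 139), (91, 111), (94, 87), (97, 102), (100, 137), (103, 167), (106, 155), (109, 152)]
```

Run:
```python
from h import *
from plant import r
a=cv2.imread('pics/t3.png');o=cv2.imread('pics/top0.png')
d=cv2.absdiff(a,o).max(2);d=cv2.medianBlur(d,3)
n,l,st,ce=cv2.connectedComponentsWithStats((d>35).astype('u1'))
print([s.tolist() for s in st[1:] if s[4]>6])
c=r.camera_info('top');b=np.radians(73.5);u=np.array([np.cos(b),np.sin(b)])
S=np.array([.5488,.1946])-.05*u;K=np.array([[c['fx'],0,c['cx']],[0,c['fy'],c['cy']],[0,0,1.]])
best=[]
g=a.min(2).astype('f4');dist=np.array([c['k1'],0,0,0,0.]);rv=cv2.Rodrigues(c['R'])[0]
for ox in range(-4,5):
  for oy in range(-4,5):
    for v in range(60,181,2):
        t=b+np.radians(90-v);w=np.array([np.cos(t),np.sin(t)]);s=np.linspace(0,.017,12)[:,None]
        P=S+np.array([ox,oy])/1e3+s*w;p=cv2.projectPoints(np.c_[P,np.full(12,.0565)],rv,c['t'],K,dist)[0].reshape(-1,1,2).astype('f4')
        best.append((float(cv2.remap(g,p[...,0],p[...,1],cv2.INTER_LINEAR).mean()),v,ox,oy))
print(sorted(best)[::-1][:8])
```

```text
[[286, 152, 226, 232, 20272], [159, 192, 65, 32, 1069]]
[(169.7469024658203, 136, 4, 4), (169.5047149658203, 138, 4, 4), (169.4717559814453, 132, 4, 3), (169.42236328125, 134, 4, 4), (169.416748046875, 130, 4, 3), (169.3333282470703, 134, 4, 3), (169.1857147216797, 140, 4, 4), (169.0122833251953, 132, 4, 4)]
```

Run:
```python
from h import *
from plant import r
a=cv2.imread('pics/t3.png').min(2).astype('f4');c=r.camera_info('top');b=np.radians(73.5)
K=np.array([[c['fx'],0,c['cx']],[0,c['fy'],c['cy']],[0,0,1.]])
X,Y=np.meshgrid(np.arange(-24,25,1.),np.arange(-24,25,1.))
B=np.array([[np.cos(b),np.sin(b)],[-np.sin(b),np.cos(b)]])
W=np.c_[(np.c_[X.ravel()-51,Y.ravel()]/1e3)@B+[.5488,.1946],np.full(X.size,.0565)]
p=cv2.projectPoints(W,cv2.Rodrigues(c['R'])[0],c['t'],K,np.array([c['k1'],0,0,0,0.]))[0].reshape(*X.shape,2).astype('f4')
I=cv2.remap(a,p[...,0],p[...,1],cv2.INTER_LINEAR)
print('rows: y +24..-24 ; cols x -24..24');print(I[::-4,::4].astype(int))
```

```text
rows: y +24..-24 ; cols x -24..24
[[205 204 207 204 198 189 187 196 198 199 207 209 207]
 [207 207 204 197 187 174 171 177 179 191 204 209 209]
 [205 202 188 163 140 125 125 132 149 175 191 200 207]
 [206 192 160 126 105  98  99 100 111 137 169 192 206]
 [202 177 129 106  98  95  96  94  96 109 152 191 208]
 [200 167 119  97  95  95  99 100  96  98 133 178 198]
 [197 159 110  97  94  99 120 132 115 103 121 167 189]
 [199 161 113  94  94 100 128 157 152 133 136 176 199]
 [202 176 129 101  94  95 106 133 154 162 162 187 204]
 [203 191 157 122 102  94  94 101 123 159 181 194 204]
 [205 202 188 160 133 116 110 111 131 166 196 203 206]
 [206 206 202 194 178 159 152 155 168 188 201 207 207]
 [200 199 201 196 189 177 171 180 193 196 198 202 200]]
```

```bash
python3 -c "
from plant import r
print(r.finish_job())"
```

```text
the job is handed in; nothing more can be done
None
```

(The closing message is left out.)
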